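# Park the index plunger and run the drilling sled home

## Robot

A 7-joint arm with a two-finger parallel gripper is mounted at the origin on the work surface. World frame = base frame: x ahead of the robot, y to its left, z up, the work surface at z = 0. Lengths are in m, angles in rad, forces in N, time in s.
With the tool pointing down it reaches from about 0.4 to 0.9 m from the base axis. Payload 5.6 kg.
Tool frame: the origin (TCP) lies at the very end of the fingers, on their centre line; the grasp point (between the pads) lies 19 mm behind it; z points along the fingers, y is the line along which they close (so a half turn about z gives the same grasp; the last joint's range is limited). The gripper opens to 92 mm and grips with 3 to 60 N. Pads are 20 mm wide; open, the fingers measure 128 mm over their backs; the gripper's body (75 mm by 189 mm) begins 69 mm behind the grasp point.
Start: joints at [-1.374, 0.468, -0.012, 1.603, 0.006, 1.071, -0.056], TCP at [0.154, 0.631, 0.215] pointing down, gripper open.
Joint ranges: [-2.53, 2.53], [-0.31, 2.02], [-1.57, 1.55], [0.28, 2.44], [-1.29, 4.43], [0.15, 1.84], [-2.92, 2.92]. Speed limits (rad/s): [2.57, 2.57, 3.14, 3.14, 3.14, 3.14, 3.14].

## Interface

Orientations are given as a unit quaternion [x, y, z, w].
In Python, from cell import * gives the robot as it stands.
- The arm moves only by the shell command python3 -m handwheel 'ROWS' [FORCE]. ROWS is JSON, a list of rows, each a list of 7 numbers: the shift along the tool's x, y, z in m, then the turn, a rotation vector about the tool's x, y, z in degrees, then the gripper's target within -1 to 1 (shut at 1, half-way at 0, fully open at -1). A call has 1 to 20 rows; each row is the pose to reach, as a shift and turn from the pose commanded when the call began, along the tool's axes at that moment; what a row does not reach only later rows make up. A row lasts 1/12 s, in which the tool goes at most 41.7 mm and 7.16 degrees, less where a joint would pass 70% of its speed; a pose out of reach is approached as far as the arm can. A call with a gripper value outside its range is refused whole. The fingers move at their own pace and stop on an object; FORCE is the grip in N (left out, the last holds). Time passes only in rows, so rows that repeat a pose let the fingers close. It gives the time, the measured TCP pose, the force, the opening and the grip force at its end, in the units of the state.
- state(): the state, without advancing time (a new reading comes with each control period).
- grab_frame(name): name is "side" or "top" or "wrist"; returns a dict with "pixels" (420x560x3 uint8, red, green, blue), "fx", "fy", "cx", "cy" (pixels), "eye" and "attitude" of the camera in the world; the wrist camera has in their place "hand_eye" (4x4, takes a point from camera to tool coordinates, whose origin is the TCP and whose axes are the flange's). Camera axes: x right, y down, z forward; pixel columns grow to the right and rows downward; lengths in m; the calibration is good to about 2 mm. A picture is of the moment at which its call begins: read the wrist's pose just before it. There is no depth.
- job_done(): hands the job in; it is judged then, once.
Trained networks look in the newest picture that a camera, given by its name, has taken for a name from the list of things; names that differ only in an ending like _2 or _b are one class to them, and where a whole thing is asked for, a point or a joint stands for the part that bears it (a point fixed in the world has none). Each returns a list of dicts, best first, with "p" (0 to 1); they miss things now and then, are a little off and sometimes report something else, mostly with a low value. They report only what shows in the picture. A call takes as long as a camera call.
- boxes_of(camera, name): "box" ([left, top, right, bottom] in pixels, round what is visible of it).
- outline_of(camera, name): "mask" (420x560 bool, what is visible of it) and "box" ([left, top, right, bottom] in pixels, round what is visible of it).
- landmark_of(camera, name): "point" ([column, row] in pixels: a listed point, or the origin of a listed thing).
The state is a dict: "t": time; "joint_positions": joint angles; "joint_velocities": joint speeds; "joint_torque": joint torques, N m; "eef_pos": TCP position; "eef_rot": TCP orientation; "contact_force": force on the tool from outside, world axes, zero at the start; "ft_torque": the same for the moment, N m; "grip_width": finger opening in m; "grip_force": force on a finger pad.
Only numpy, scipy, OpenCV 4.12 (cv2) and the standard library are available. Lean on these libraries where they do the work, as an engineer would, in place of code of your own. Each camera call takes 0.05 s, during which the arm holds its last target. There are 200 camera calls.

## Task

On the bridge-drilling jig, pull up the sled's sprung index plunger by its T-grip and twist it into a rest notch, either way round, so that it stays retracted by itself. Then slide the sled along its rail until it sits against the taller of the two end blocks, with the plunger still parked. Leave the loose things on the bench where they are.

Things in the scene. Friction and masses are not known exactly. Their poses are not given: they have to be found in the camera images.
- rail: Fixed jig: wooden base board 240 (x) by 480 (y) by 12 mm thick with a metal rail 88 mm wide, 440 mm long along y, its top 30 mm above the bench, with a row of index slots. Origin: centre of the underside, at bench height; x across the rail, y along it, z up. It lies roughly crosswise in front of the robot, turned up to 20 degrees.
- sled_mid (a point): Centre of the deck top of the sled, a wooden slab on the rail: 110 mm across, 150 mm along the rail, 24 mm thick; underside 30 mm, top 54 mm above the bench. Axes as the jig's. Its flat end faces, 75 mm either way along y, can be pushed. A dark blank 10 mm thick is strapped on its -x half; the plunger's axis, in a toothed steel collar 50 mm across and 18 mm high, is 22 mm to +x.
- sled (a joint): Travel of the sled along the rail in m, + towards the jig's +y; 0 at the start, where the plunger's pin in an index slot locks it to about 1 mm of play. Freed, it slides with about 2 N of friction and stays where it is left.
- grip_top (a point): Centre of the top face of the plunger's black T-grip: an upright bar 50 mm long (this point's y axis), 13 mm thick (x), 30 mm tall, on the plunger's axis. 105 mm above the bench when the pin is down, the bar's underside then 3 mm above the collar's teeth. It rises and turns with the grip. At the start the bar lies along the rail within a few degrees.
- plunger (a joint): Height in m to which the plunger is pulled: 0 pin down, 0.020 end of travel. A spring pulls it down with 6 N at 0 to 12 N at the top. A cross rib under the grip lies in a deep slot of the collar at 0 (pin 6 mm into the rail), clears the collar's teeth at 0.012, and lies in a rest notch, pin out of the rail, at 0.009. Let go while still in line with the deep slot it snaps down.
- grip (a joint): Turn of the T-grip in rad, + anticlockwise seen from above; 0: in line with the deep slot and the rail. Free to turn only when pulled above 0.012 m. The shallow rest notches (3 mm deep, about 0.1 rad of play each side) lie at +1.05 and -1.05 rad (60 degrees either way). Stops at 1.4 either way.
- home_block: The taller end block, fixed across the rail: 70 mm (across) by 30 mm (along the rail) by 55 mm tall. Origin: centre of its underside, 30 mm above the bench, on the rail's centre line; axes as the jig's. It stands at the +y or the -y end, which differs from time to time; the sled's end face meets its flat face when sled_mid is 90 mm away along the rail.
- low_block: The lower end block at the other end: 70 by 30 by 20 mm tall. Origin as for the taller one.
- weight: Loose brass weight, 36 mm across, 34 mm tall, on the base board. Origin: centre of its underside.
- bit_block: Loose wooden block of drill bits, 30 by 75 by 22 mm, bits to 36 mm, on the base board. Origin: centre of its underside.
- glue: Loose glue bottle, 56 mm across, 150 mm tall, beside the jig. Origin: centre of its underside.
- brush_pot: Loose wooden pot of brushes, 72 mm across, 90 mm tall, brushes to about 190 mm. Origin: centre of its underside.
- driver: Loose screwdriver lying on the bench. Origin near its middle, on the bench.
- mallet: Loose hammer lying on the bench. Origin near its middle, on the bench.
- sanding_block: Loose cork sanding block, 65 by 110 by 30 mm. Origin: centre of its underside.

How it is judged:
On the way, in this order (a step that is already met when the one before it is completed fails the run):
1. the plunger is pulled up and lies in a rest notch (value of joint plunger between 0.0065 and 0.0108 m and (value of joint grip between 0.82 and 1.27 rad or value of joint grip between -1.27 and -0.82 rad)), for 0.2 s.
2. the sled sits against the taller end block with the plunger still parked (all of step 1 and horizontal distance between sled_mid and home_block below 0.0935 m), for 0.2 s.
At the end, for the whole second after the job is handed in: The plunger lies in a rest notch (pulled 6.5 to 10.8 mm, grip turned 0.82 to 1.27 rad either way), the sled rests within 3.5 mm of the taller end block (sled_mid under 93.5 mm from the block's origin, seen from above) and is still (all of step 2 and velocity of joint sled between -0.01 and 0.01 m/s); the robot touches nothing.
It fails at once if a loose thing is shifted by more than 30 mm (distance of any of weight, bit_block, glue, brush_pot, driver, mallet, sanding_block from where it was at the start of the episode above 0.03 m).
It also fails if it takes over 50 s, if anything falls off the work surface, if the arm or the gripper's body presses on something with over 40 N, if the wrist force passes 120 N, or if a joint passes its speed limit or range.

## Working session

There is one attempt and no reset: what is moved stays moved. The work goes in short steps, Python scripts to look and compute and a shell command to move; the robot and the scene stay as the last step left them, time stands still between calls to the robot, and variables do not carry over. Pictures are saved under pics/ and viewed, at most 10 in all, crops included, and the job is handed in when it is done.

```bash
mkdir -p pics; cat > h.py <<'E'
from cell import *
import numpy as np, cv2
from scipy.spatial.transform import Rotation as R
def cam(name):
    s=state(); f=grab_frame(name)
    if name=="wrist":
        T=np.eye(4); T[:3,:3]=R.from_quat(s["eef_rot"]).as_matrix(); T[:3,3]=s["eef_pos"]
        M=T@np.array(f["hand_eye"]); Rm,e=M[:3,:3],M[:3,3]
    else:
        a=np.array(f["attitude"]); Rm=a if a.shape==(3,3) else R.from_quat(a).as_matrix(); e=np.array(f["eye"])
    return f,Rm,e
def ray(f,Rm,p):
    return Rm@np.array([(p[0]-f["cx"])/f["fx"],(p[1]-f["cy"])/f["fy"],1])
def atz(c,p,z):
    f,Rm,e=c; d=ray(f,Rm,p); return e+d*(z-e[2])/d[2]
def proj(c,P):
    f,Rm,e=c; q=Rm.T@(np.array(P)-e); return np.array([f["fx"]*q[0]/q[2]+f["cx"],f["fy"]*q[1]/q[2]+f["cy"]])
def tri(c1,p1,c2,p2):
    A=[];b=[]
    for c,p in((c1,p1),(c2,p2)):
        d=ray(c[0],c[1],p); d/=np.linalg.norm(d); Q=np.eye(3)-np.outer(d,d); A.append(Q); b.append(Q@c[2])
    return np.linalg.lstsq(np.vstack(A),np.hstack(b),rcond=None)[0]
def save(f,n): cv2.imwrite("pics/"+n,cv2.cvtColor(np.ascontiguousarray(f["pixels"]),cv2.COLOR_RGB2BGR))
E
python3 - <<'E'
from h import *
np.set_printoptions(precision=4,suppress=True)
s=state(); print(s["t"],s["eef_pos"],s["eef_rot"],s["grip_width"])
z=dict(rail=0,sled_mid=.054,grip_top=.105,home_block=.03,low_block=.03,weight=.012,bit_block=.012,glue=0,brush_pot=0,driver=0,mallet=0,sanding_block=0)
cs={}
for n in("top","side"):
    c=cs[n]=cam(n); save(c[0],n+"0.png"); print(n,c[2],c[1][:,2])
    for k in z:
        for r in landmark_of(n,k)[:2]: print(n,k,round(r["p"],2),np.array(r["point"]),atz(c,r["point"],z[k]))
E
cd pics; python3 -c "
import cv2,numpy as np
a=cv2.imread('top0.png');b=cv2.imread('side0.png');cv2.imwrite('both.png',cv2.resize(np.vstack([a,b]),None,fx=.714,fy=.714))"
```

```text
0.0 [0.1543 0.6308 0.2136] [ 0.1196  0.9928 -0.0009 -0.0001] 0.09171696733087535
top [0.2696 0.0187 1.3861] [ 0.1587 -0.01   -0.9873]
top rail 0.6 [267.3 212.9] [0.4937 0.0666 0.    ]
top sled_mid 0.96 [268.  206.8] [0.5044 0.0623 0.054 ]
top sled_mid 0.36 [206.6 229.3] [0.4361 0.2547 0.054 ]
top grip_top 0.57 [267.9 198.5] [0.521  0.0607 0.105 ]
top home_block 0.71 [212.4 201.1] [0.53   0.2414 0.03  ]
top low_block 0.66 [323.7 214.9] [ 0.4795 -0.1149  0.03  ]
top weight 0.56 [265.8 208.6] [0.506  0.0709 0.012 ]
top weight 0.54 [205.4 230.5] [0.4375 0.2659 0.012 ]
top bit_block 0.64 [327.8 188.9] [ 0.5683 -0.1328  0.012 ]
top glue 0.83 [425.9 241.9] [ 0.3902 -0.447   0.    ]
top brush_pot 0.84 [154.1 169.3] [0.6463 0.4407 0.    ]
top driver 0.77 [145.1 239.9] [0.4116 0.4623 0.    ]
top driver 0.5 [425.5 157.6] [ 0.673  -0.4652 -0.    ]
top mallet 0.85 [420.8 159.4] [ 0.667 -0.449  0.   ]
top sanding_block 0.71 [407.4 271. ] [ 0.2977 -0.3811  0.    ]
side [0.3987 0.934  0.8497] [ 0.0659 -0.7856 -0.6152]
side rail 0.97 [270.9 257.5] [0.5019 0.068  0.    ]
side sled_mid 0.86 [267.5 238.9] [0.5097 0.056  0.054 ]
side grip_top 0.7 [263.1 221.5] [0.5194 0.048  0.105 ]
side home_block 0.64 [252.9 306.8] [0.5255 0.2577 0.03  ]
side low_block 0.56 [283.8 204.1] [ 0.4793 -0.1215  0.03  ]
side weight 0.76 [289.8 315.2] [0.4424 0.2628 0.012 ]
side weight 0.54 [252.5 303.3] [0.5304 0.2326 0.012 ]
side bit_block 0.54 [254.7 208.8] [ 0.5646 -0.1192  0.012 ]
side glue 0.86 [316.1 153.7] [ 0.388  -0.4491  0.    ]
side driver 0.98 [303.2 405.4] [0.4062 0.4675 0.    ]
side driver 0.16 [260.8 223.4] [ 0.5421 -0.0682  0.    ]
side mallet 0.98 [235.2 153.5] [ 0.6699 -0.4419  0.    ]
side mallet 0.17 [286.6 207.3] [ 0.473 -0.145  0.   ]
side sanding_block 0.72 [345.8 164.4] [ 0.2885 -0.3843  0.    ]
```

View pics/both.png

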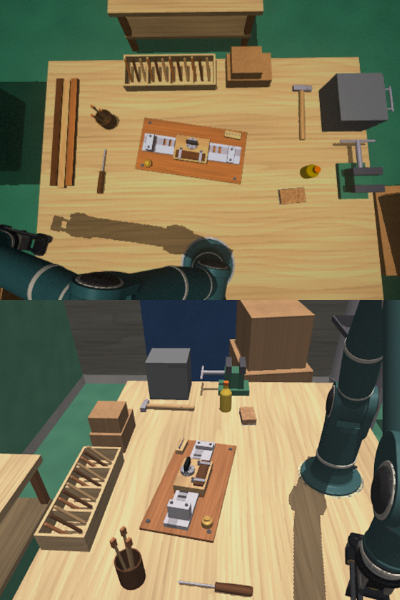

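The picture shows the jig in the middle, with the taller block at world +y (about (165,510) in the combined picture) and the plunger at about (188,465). The jig is turned about -7.5°. I'll move over the grip next.

```bash
python3 -m handwheel '[[-0.49,-0.468,-0.085,0,0,84,-1],[-0.49,-0.468,-0.085,0,0,84,-1],[-0.49,-0.468,-0.085,0,0,84,-1],[-0.49,-0.468,-0.085,0,0,84,-1],[-0.49,-0.468,-0.085,0,0,84,-1],[-0.49,-0.468,-0.085,0,0,84,-1],[-0.49,-0.468,-0.085,0,0,84,-1],[-0.49,-0.468,-0.085,0,0,84,-1],[-0.49,-0.468,-0.085,0,0,84,-1],[-0.49,-0.468,-0.085,0,0,84,-1],[-0.49,-0.468,-0.085,0,0,84,-1],[-0.49,-0.468,-0.085,0,0,84,-1],[-0.49,-0.468,-0.085,0,0,84,-1],[-0.49,-0.468,-0.085,0,0,84,-1],[-0.49,-0.468,-0.085,0,0,84,-1],[-0.49,-0.468,-0.085,0,0,84,-1],[-0.49,-0.468,-0.085,0,0,84,-1],[-0.49,-0.468,-0.085,0,0,84,-1],[-0.49,-0.468,-0.085,0,0,84,-1],[-0.49,-0.468,-0.085,0,0,84,-1]]' 30
cat > look.py <<'E'
from h import *
import sys
np.set_printoptions(precision=4,suppress=True)
s=state(); print(s["t"],s["eef_pos"],"yangle",np.degrees(np.arctan2(*R.from_quat(s["eef_rot"]).as_matrix()[1::-1,1])),"tz",R.from_quat(s["eef_rot"]).as_matrix()[:,2])
c=cam("wrist"); save(c[0],sys.argv[1]); print(c[2])
for k,z in dict(grip_top=float(sys.argv[2]),sled_mid=.054,rail=0,home_block=.03,low_block=.03).items():
    for r in landmark_of("wrist",k)[:1]: print(k,round(r["p"],2),np.array(r["point"]),atz(c,r["point"],z))
for nm in("grip_top","sled_mid","home_block"):
  for r in outline_of("wrist",nm)[:1]:
    m=r["mask"].astype(np.uint8); rc=cv2.minAreaRect(np.argwhere(m)[:,::-1].astype(np.float32)); b=cv2.boxPoints(rc)
    P=np.array([atz(c,p,float(sys.argv[2]) if nm=="grip_top" else .054)[:2] for p in b]); print(nm,round(r["p"],2),rc)
    for i in(0,1):
        d=P[i+1]-P[i]; print("  edge",np.linalg.norm(d),np.degrees(np.arctan2(d[1],d[0])))
E
python3 look.py w1.png .105
```

```text
t: 2.97
eef_pos: [0.5185, 0.0617, 0.2992]
eef_rot: [0.753, 0.658, -0.0, -0.001]
contact_force: [0.3, 0.6, 0.3]
grip_width: 0.0917
grip_force: 0.0
2.9667 [0.5185 0.0617 0.2992] yangle -7.647794498243073 tz [-0.0009  0.0006 -1.    ]
[0.5284 0.1299 0.4688]
grip_top 0.75 [280.8 188. ] [0.5219 0.0609 0.105 ]
sled_mid 0.79 [262.3 177.6] [0.4988 0.0682 0.054 ]
rail 0.94 [264.1 171.2] [0.4989 0.0693 0.    ]
home_block 0.91 [269.3  31.4] [0.5325 0.2451 0.03  ]
low_block 0.92 [259.  294.9] [ 0.4658 -0.1131  0.03  ]
grip_top 0.79 ((282.2243957519531, 186.01121520996094), (11.23596477508545, 44.244728088378906), 2.8624050617218018)
  edge 0.05194888866936465 79.42481637059711
  edge 0.012786418068504462 -10.533234644878174
sled_mid 0.88 ((266.0, 177.0), (114.0, 86.0), 90.0)
  edge 0.10793290079242833 -7.684558028296247
  edge 0.1508285629824234 -96.32436024579188
home_block 0.78 ((266.2685852050781, 24.442289352416992), (65.33038330078125, 42.24320983886719), 1.9091525077819824)
  edge 0.044622501681260314 78.23419348204777
  edge 0.07542272632218974 -9.39297932296872
```

View pics/w1.png

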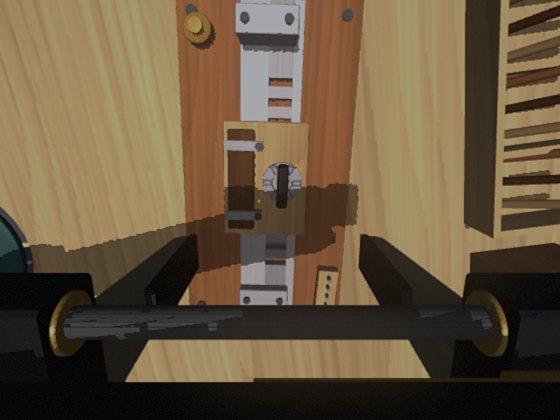

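The picture shows the grip bar at about (282,186), along the rail. The taller block is at the top (266,24) and the low one at the bottom. The jig yaw is about -10.5°, so I'll descend to the grip and close on it.

```bash
python3 -m handwheel '[[-0.0005,0.0035,0.04,0,0,3,-1],[-0.0005,0.0035,0.08,0,0,3,-1],[-0.0005,0.0035,0.12,0,0,3,-1],[-0.0005,0.0035,0.16,0,0,3,-1],[-0.0005,0.0035,0.185,0,0,3,-1],[-0.0005,0.0035,0.2,0,0,3,-1],[-0.0005,0.0035,0.21,0,0,3,-1],[-0.0005,0.0035,0.217,0,0,3,-1],[-0.0005,0.0035,0.219,0,0,3,-0.3],[-0.0005,0.0035,0.219,0,0,3,0.2],[-0.0005,0.0035,0.219,0,0,3,0.5],[-0.0005,0.0035,0.219,0,0,3,1],[-0.0005,0.0035,0.219,0,0,3,1],[-0.0005,0.0035,0.219,0,0,3,1],[-0.0005,0.0035,0.219,0,0,3,1],[-0.0005,0.0035,0.219,0,0,3,1],[-0.0005,0.0035,0.219,0,0,3,1]]' 40
python3 look.py w2.png .105
```

```text
t: 4.83
eef_pos: [0.5227, 0.0595, 0.0807]
eef_rot: [0.77, 0.638, 0.0, 0.0]
contact_force: [-0.1, -0.8, -0.3]
grip_width: 0.034
grip_force: 0.0
4.8333 [0.5227 0.0595 0.0807] yangle -10.742215743447096 tz [ 0.0003  0.0001 -1.    ]
[0.536  0.1272 0.2503]
grip_top 0.66 [275.7 266.4] [0.5224 0.0616 0.105 ]
sled_mid 0.66 [238.7 230.6] [0.4988 0.0677 0.054 ]
rail 0.64 [246.6 212.9] [0.4982 0.0649 0.    ]
low_block 0.62 [275.9 264.6] [0.5158 0.0291 0.03  ]
grip_top 0.95 ((278.0, 252.0), (104.0, 26.0), 90.0)
  edge 0.012151376515188016 -10.786009390718725
  edge 0.05433113558069239 -100.21211914739357
sled_mid 0.58 ((238.77139282226562, 209.098876953125), (192.134521484375, 184.0879364013672), 89.09062194824219)
  edge 0.10879143206455193 -9.904296754842022
  edge 0.1268973804863147 -97.57567510348217
```

View pics/w2.png

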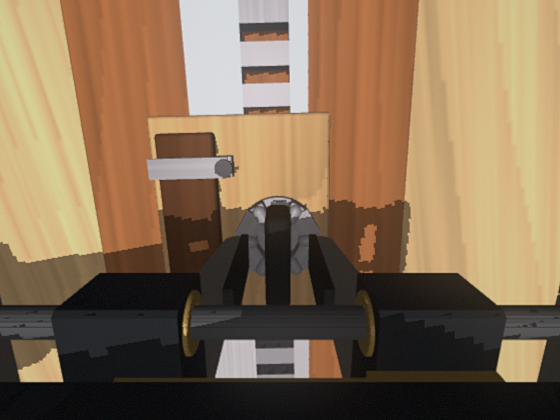

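The bar at about (278,250) is centred between the fingers, which are still closing. I'll finish closing with a small shift along the bar.

```bash
python3 -m handwheel '[[0.0015,0,0,0,0,0,1],[0.0015,0,0,0,0,0,1],[0.0015,0,0,0,0,0,1],[0.0015,0,0,0,0,0,1],[0.0015,0,0,0,0,0,1],[0.0015,0,0,0,0,0,1]]' 40
```

```text
t: 5.78
eef_pos: [0.5226, 0.0607, 0.0805]
eef_rot: [0.77, 0.638, -0.0, -0.0]
contact_force: [-2.0, -1.3, 1.3]
grip_width: 0.0127
grip_force: 40.0
```

```bash
python3 -m handwheel '[[0,0,-0.004,0,0,0,1],[0,0,-0.008,0,0,0,1],[0,0,-0.012,0,0,0,1],[0,0,-0.016,0,0,0,1],[0,0,-0.0165,0,0,0,1],[0,0,-0.0165,0,0,0,1]]' 40
```

```text
t: 6.28
eef_pos: [0.5226, 0.0607, 0.097]
eef_rot: [0.77, 0.638, -0.0, 0.0]
contact_force: [1.5, -1.5, -12.8]
grip_width: 0.0127
grip_force: 40.0
```

```bash
python3 -m handwheel '[[0,0,0,0,0,6,1],[0,0,0,0,0,12,1],[0,0,0,0,0,18,1],[0,0,0,0,0,24,1],[0,0,0,0,0,30,1],[0,0,0,0,0,36,1],[0,0,0,0,0,42,1],[0,0,0,0,0,48,1],[0,0,0,0,0,54,1],[0,0,0,0,0,60,1],[0,0,0,0,0,60,1],[0,0,0,0,0,60,1]]' 40; python3 look.py w3.png .121
```

```text
t: 7.28
eef_pos: [0.5214, 0.0618, 0.0964]
eef_rot: [0.986, 0.169, -0.001, -0.0]
contact_force: [-2.3, -1.3, -11.8]
grip_width: 0.0126
grip_force: 40.0
7.2833 [0.5214 0.0618 0.0964] yangle -70.5187092979698 tz [-0.0031  0.0004 -1.    ]
[0.5871 0.085  0.2657]
grip_top 0.68 [274.4 266.5] [0.5232 0.0644 0.121 ]
rail 0.87 [265.3 228.5] [0.5012 0.0666 0.    ]
home_block 0.71 [ 43.9 123.1] [0.533  0.2435 0.03  ]
low_block 0.73 [448.6 333.6] [ 0.474  -0.1084  0.03  ]
grip_top 0.59 ((278.0, 252.5), (103.0, 26.0), 90.0)
  edge 0.012118732900936388 -70.55663182639219
  edge 0.05372292133343698 -159.98455497471136
sled_mid 0.81 ((263.4475402832031, 246.583740234375), (218.3562774658203, 155.142333984375), 28.24973487854004)
  edge 0.11143792490860163 -12.013777179454985
  edge 0.1478236018933825 -98.7930305798021
```

View pics/w3.png

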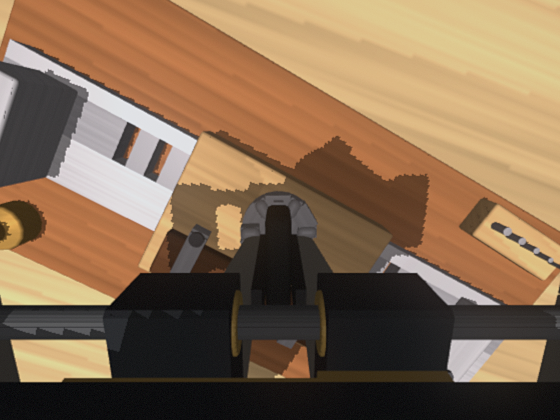

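The grip has turned 60° with the fingers, and the bar is still at about (278,252) in them. I'll lower it into the notch.

```bash
python3 -m handwheel '[[0,0,0.003,0,0,0,1],[0,0,0.006,0,0,0,1],[0,0,0.0085,0,0,0,1],[0,0,0.0085,0,0,0,1],[0,0,0.0085,0,0,0,1]]' 40
```

```text
t: 8.15
eef_pos: [0.5216, 0.0617, 0.0895]
eef_rot: [0.986, 0.168, -0.001, -0.002]
contact_force: [-10.3, 2.2, 1.8]
grip_width: 0.0125
grip_force: 40.0
```

```bash
python3 -m handwheel '[[0,0,0,0,0,0,0.5],[0,0,0,0,0,0,0.5],[0,0,0,0,0,0,0.5],[0,0,0,0,0,0,0.5]]' 40; python3 look.py w4.png .114
```

```text
t: 8.48
eef_pos: [0.5249, 0.0606, 0.0898]
eef_rot: [0.986, 0.167, 0.002, 0.0]
contact_force: [0.8, -0.3, 0.5]
grip_width: 0.0231
grip_force: 0.0
8.4833 [0.5249 0.0606 0.0898] yangle -70.75952893513865 tz [ 0.004   0.0003 -1.    ]
[0.5895 0.0836 0.2596]
grip_top 0.58 [273.3 272.5] [0.5231 0.0626 0.114 ]
sled_mid 0.93 [257.2 255.7] [0.504  0.0686 0.054 ]
home_block 0.65 [ 31.9 130.4] [0.5315 0.2449 0.03  ]
grip_top 0.58 ((273.0, 254.5), (99.0, 26.0), 90.0)
  edge 0.01220983716878556 -70.8311953029454
  edge 0.05182437487806247 -160.4567469374092
sled_mid 0.91 ((259.01416015625, 253.174560546875), (223.78427124023438, 158.99949645996094), 29.05460548400879)
  edge 0.11120803322468568 -13.038200737501613
  edge 0.1476556601764497 -99.95239207557758
home_block 0.63 ((33.49999237060547, 130.49998474121094), (66.99998474121094, 122.99998474121094), 0.0)
  edge 0.07658900156205177 7.346151706378484
  edge 0.04003340102513724 -70.77062481933847
```

View pics/w4.png

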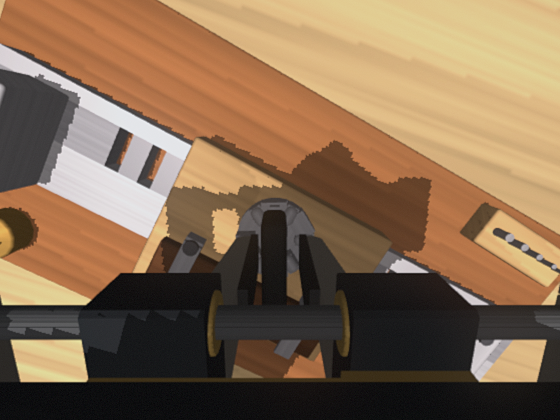

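The grip is parked: the bar at about (273,255) is still turned with the fingers open. I'll regrip gently on the axis and slide towards the tall block.

```bash
python3 -m handwheel '[[-0.0023,-0.0024,0,0,0,0,0.5],[-0.0023,-0.0024,0,0,0,0,1],[-0.0023,-0.0024,0,0,0,0,1],[-0.0023,-0.0024,0,0,0,0,1],[-0.0023,-0.0024,0,0,0,0,1],[0.0027,-0.011,0,0,0,0,1],[0.0077,-0.020,0,0,0,0,1],[0.0127,-0.0285,0,0,0,0,1],[0.0177,-0.037,0,0,0,0,1],[0.0227,-0.046,0,0,0,0,1],[0.0277,-0.0545,0,0,0,0,1],[0.0327,-0.063,0,0,0,0,1],[0.0377,-0.0715,0,0,0,0,1],[0.0377,-0.0715,0,0,0,0,1],[0.0377,-0.0715,0,0,0,0,1]]' 15; python3 look.py w5.png .114
```

```text
t: 10.18
eef_pos: [0.5336, 0.1449, 0.0885]
eef_rot: [0.986, 0.169, -0.001, -0.002]
contact_force: [-5.8, 3.3, 5.3]
grip_width: 0.013
grip_force: 15.0
10.1833 [0.5336 0.1449 0.0885] yangle -70.56105539327129 tz [-0.0029  0.0034 -1.    ]
[0.5993 0.1675 0.258 ]
grip_top 0.92 [273.8 266.1] [0.5359 0.1479 0.114 ]
rail 0.17 [534.5 381. ] [ 0.4562 -0.1448  0.    ]
home_block 0.72 [149.3 182. ] [0.5311 0.2431 0.03  ]
low_block 0.68 [535.5 378.2] [ 0.4756 -0.1078  0.03  ]
grip_top 0.85 ((277.5, 251.5), (105.0, 27.0), 90.0)
  edge 0.012495904915484366 -70.56330882651237
  edge 0.05433117823300937 -160.02975586700435
sled_mid 0.69 ((262.9151306152344, 248.80047607421875), (225.60379028320312, 159.43299865722656), 28.300758361816406)
  edge 0.11065035771382846 -12.219290460015351
  edge 0.14710063148863592 -98.86862836672175
home_block 0.67 ((122.94548034667969, 191.66452026367188), (79.40873718261719, 133.75233459472656), 25.463346481323242)
  edge 0.09236978980236753 -12.47933972787918
  edge 0.04743792042699911 -96.45874070229941
```

View pics/w5.png

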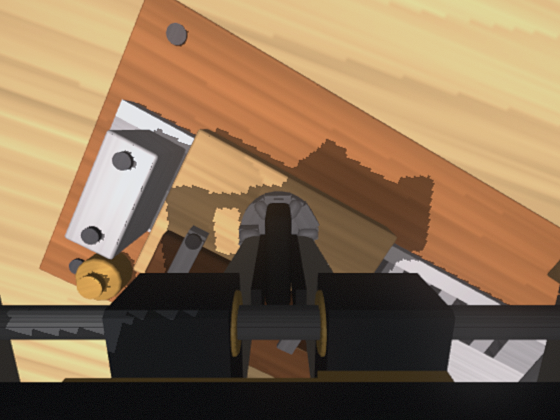

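The sled moves with the grip. About 10 mm is left between its end face (190,140) and the block. I'll go on in small steps, watching the force.

```bash
python3 -m handwheel '[[0.001,-0.0017,-0.001,0,0,0,1],[0.002,-0.0035,-0.001,0,0,0,1],[0.003,-0.005,-0.001,0,0,0,1],[0.004,-0.007,-0.001,0,0,0,1],[0.004,-0.007,-0.001,0,0,0,1],[0.004,-0.007,-0.001,0,0,0,1]]' 15;  python3 -m handwheel '[[0.0015,-0.0025,0,0,0,0,1],[0.0015,-0.0025,0,0,0,0,1],[0.0015,-0.0025,0,0,0,0,1]]' 15; python3 -m handwheel '[[0.0015,-0.0025,0,0,0,0,1],[0.0015,-0.0025,0,0,0,0,1],[0.0015,-0.0025,0,0,0,0,1]]' 15
```

```text
t: 11.13
eef_pos: [0.5345, 0.15, 0.0886]
eef_rot: [0.986, 0.168, -0.002, -0.0]
contact_force: [-5.9, 0.4, -3.3]
grip_width: 0.0125
grip_force: 15.0
t: 11.38
eef_pos: [0.5347, 0.151, 0.0886]
eef_rot: [0.986, 0.167, -0.003, 0.0]
contact_force: [-7.8, -3.3, -0.0]
grip_width: 0.0129
grip_force: 15.0
t: 11.63
eef_pos: [0.5347, 0.1512, 0.0886]
eef_rot: [0.986, 0.167, -0.004, 0.002]
contact_force: [-9.1, -8.8, 2.1]
grip_width: 0.0129
grip_force: 15.0
```

```bash
python3 -m handwheel '[[0,0,0,0,0,0,0.3],[0,0,0,0,0,0,0.3],[0,0,0,0,0,0,0.3],[0,0,0,0,0,0,0.3],[0,0,0,0,0,0,0.3],[0,0,-0.003,0,0,0,0.3],[0,0,-0.01,0,0,0,0.3],[0,0,-0.03,0,0,0,0.3],[0,0,-0.06,0,0,0,0.3],[0,0,-0.1,0,0,0,0.3],[-0.07,-0.03,-0.12,0,0,0,0.3],[-0.07,-0.03,-0.12,0,0,0,0.3],[-0.07,-0.03,-0.12,0,0,0,0.3],[-0.07,-0.03,-0.12,0,0,0,0.3]]' 15; python3 look.py w6.png .114
```

```text
t: 12.8
eef_pos: [0.4605, 0.1613, 0.2107]
eef_rot: [0.986, 0.169, 0.001, -0.002]
contact_force: [-0.3, -0.1, 0.1]
grip_width: 0.0318
grip_force: 0.0
12.8 [0.4605 0.1613 0.2107] yangle -70.57105403935044 tz [ 0.0005  0.0041 -1.    ]
[0.5256 0.1838 0.3804]
grip_top 0.63 [318.9 125.8] [0.5374 0.1537 0.114 ]
sled_mid 0.7 [298.  144.7] [0.5159 0.16   0.054 ]
rail 0.98 [363.7 180.8] [0.5005 0.0667 0.    ]
home_block 0.88 [225.2 102.2] [0.5309 0.2453 0.03  ]
low_block 0.77 [501.3 257.4] [ 0.4724 -0.1126  0.03  ]
grip_top 0.64 ((319.0, 124.5), (61.0, 20.0), 90.0)
  edge 0.015810779575365867 -70.61867370872443
  edge 0.047799570607617706 -158.38919519583416
sled_mid 0.86 ((301.3436279296875, 143.0113525390625), (152.80490112304688, 113.07388305664062), 29.538782119750977)
  edge 0.10844811486824198 -12.69160462149735
  edge 0.148583945061949 -98.34236789403974
home_block 0.93 ((219.42153930664062, 98.40072631835938), (40.71735763549805, 82.36846923828125), 25.114835739135742)
  edge 0.07788879436208021 -9.674887297260153
  edge 0.03762453606261315 -94.3446058955491
```

View pics/w6.png

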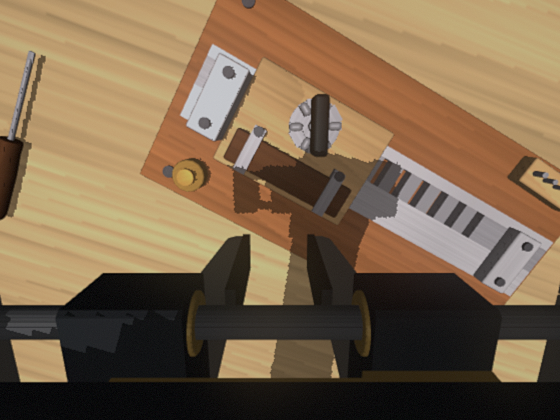

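The picture shows the sled up against the tall block, with the grip (319,125) still turned in its notch. I'll zoom in on the interface at about (245,90).

```bash
python3 - <<'E'
from h import *
i=cv2.imread("pics/w6.png")[30:180,170:370]; cv2.imwrite("pics/w6c.png",cv2.resize(i,None,fx=4,fy=4,interpolation=cv2.INTER_CUBIC))
E
```

```text
(no output)
```

View pics/w6c.png

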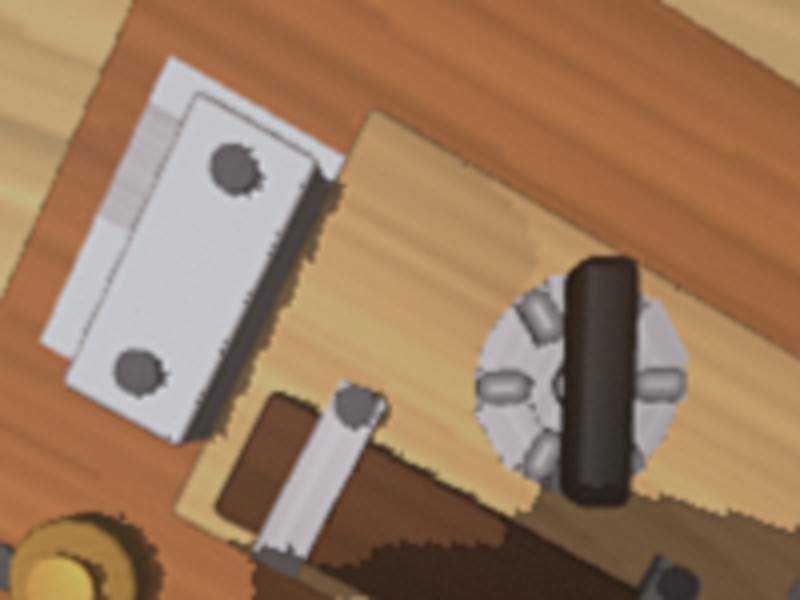

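The block's dark front face runs straight into the deck edge, from (375,108) to (175,512), with no rail showing between them. The sled is seated and the grip is parked, so I'll hand in.

```bash
python3 -c "
from cell import *
print(job_done())"
```

```text
the job is handed in; nothing more can be done
None
```

I parked the plunger in the -60° rest notch and slid the sled up against the taller end block. The last close-up showed no gap and the grip still turned. I moved none of the loose things and handed the job in, though the judge returned no result.

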